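# Put the boot pick and scraper away in their leaning holders

### The job

Put the two boot-cleaning tools away in their leaning holders: push the round steel rod of the pick through the steel eyelet, and slide the flat round-ended blade of the scraper into the slot of the wooden block, each fully home until its wooden handle rests against the holder. Let go of both, and leave the jar, bottle and plant pot where they stand.

Things in the scene. Friction and masses are not known exactly. Their poses are not given: they have to be found in the camera images.
- pick: boot pick (loose, about 0.13 kg, balance point 15 behind the shoulder) lying flat: a plain square wooden handle, 24 x 24 x 90, with a straight round steel rod, diameter 12, 80 long, coming from the middle of one end; the last 12 of the rod tapers to 5. Origin: underside of the handle, at mid-length; x runs along the tool, the rod points to -x; z up through the handle (rod axis at z = 12).
- pick_shoulder (a point): centre of the pick handle's end face where the rod starts (45 from the handle's middle, 12 above its underside)
- pick_tip (a point): point of the pick's rod, 80 beyond the shoulder
- scraper: boot scraper (loose, about 0.135 kg, balance point 15 behind the shoulder) lying flat: a plain square wooden handle, 24 x 24 x 90, with a flat steel blade, 40 wide (y), 4 thick (z), 70 long with a half-round end, coming from the middle of one end. Origin: underside of the handle at mid-length; the blade points to -x; z up (blade mid-plane at z = 12).
- scraper_shoulder (a point): centre of the scraper handle's end face where the blade starts (45 from the handle's middle, 12 above its underside)
- scraper_tip (a point): outermost point of the scraper's round blade end, 70 beyond the shoulder
- eyelet: thick round steel ring, bore 17, outside 40, 30 long, open right through, on a fixed foot between two uprights 8 thick (56 over their outsides, tops 98 above the table). Origin: centre of its mouth, 95 above the table. x: hole axis, out of the mouth, 35 degrees above level, roughly away from the robot; y level. The rod goes in along -x; free for 100 behind.
- slot_block: wooden block 76 wide, 45 high, 30 deep, leaning back on a fixed foot between two uprights 8 thick (92 over their outsides, tops 98 above the table), with a through slot 46 wide (y, level), 9 high (z). Origin: centre of the slot's mouth, 95 above the table. x: slot axis, out of the mouth, 35 degrees above level, roughly away from the robot. The blade goes in along -x.
- jar: small open glass jar, diameter 56, 70 high, loose, between the tools' handles; origin under its centre; leave alone. (Unlisted: a fixed clear acrylic box, 85 high, stands between the two holders on the robot's side)
- bottle: white plastic bottle, diameter 60, 150 high, loose; origin under its centre; leave alone
- pot: small terracotta plant pot, diameter 72, 68 high, with a succulent up to 110 high, loose; origin under its centre; leave alone
Mind the look-alikes: they are no part of the job. What is shaped like the pick but purple is not meant.

How it is judged:
By the outcome, as a careful person would: the job done as asked, in the order asked, and still so for the second after the job is handed in, with the robot touching nothing.
It also fails if it takes over 72 s, if anything falls off the work surface, if the arm or the gripper's body presses on something with over 40 N, if the wrist force passes 120 N, or if a joint passes its speed limit or range.

### The arm

A 6-joint arm with a two-finger parallel gripper is mounted at the origin on the work surface. World frame = base frame: x ahead of the robot, y to its left, z up, the work surface at z = 0. Lengths are in m, angles in rad, forces in N, time in s.
With the tool pointing down it reaches from about 0.35 to 0.8 m from the base axis. Payload 7.3 kg.
Tool frame: the origin (TCP) lies at the very end of the fingers, on their centre line; the grasp point (between the pads) lies 19 mm behind it; z points along the fingers, y is the line along which they close (so a half turn about z gives the same grasp; the last joint's range is limited). The gripper opens to 85 mm and grips with 20 to 120 N. Pads are 22 mm wide; open, the fingers measure 114 mm over their backs; the gripper's body (76 mm by 85 mm) begins 54 mm behind the grasp point. The pads swing forward as they close: fully open they stand 13 mm farther back than shut.
Start: joints at [1.143, 0.342, 1.524, -0, 1.275, -0.146], TCP at [0.146, 0.504, 0.231] pointing down, gripper open.
Joint ranges: [-2.53, 2.53], [-0.77, 2.02], [0.04, 2.7], [-1, 4.14], [0.28, 2.66], [-3.11, 3.11]. Speed limits (rad/s): [2.57, 2.57, 3.14, 3.14, 3.14, 3.14].

### API

Orientations are given as a rotation vector (axis times angle).
In Python, from station import env, eyes, job gives the robot as it stands.
- The arm moves only by the tool send_rows, never from a script. Its arguments are lists of equal length, an entry for each row: "translation": the shift along the world's x, y, z as a fraction of full scale, a list of three; "angular": the turn, a rotation vector about the world's x, y, z as a fraction of full scale, a list of three. In form: {"translation": [[dx, dy, dz], ...], "angular": [[wx, wy, wz], ...]}. A call has 1 to 10 rows; each row shifts and turns the commanded pose from where the row before left it; what a row does not reach is not made up. Full scale, the value 1, is 2.5 cm for a shift and 0.12 rad for a turn. A row lasts 1/10 s, in which the tool goes at most 50 mm and 8.59 degrees, less where a joint would pass 70% of its speed; a pose out of reach is approached as far as the arm can. A call with a number of a shift or a turn outside -1 to 1 is refused whole. A call with a gripper value outside its range is refused whole. "claw" is the opening, from 0 (shut) to 1 (fully open), set as the call begins (left out, the last holds). The fingers move at their own pace and stop on an object; the grip force is fixed at half the most. Time passes only in rows, so rows that do not move let the fingers close. It gives the time, the measured TCP pose, the force, the opening and the grip force at its end, in the units of the state.
- env.sense(): the state, without advancing time (a new reading comes with each control period).
- eyes.get_image(name): name is "scene" or "side" or "wrist"; returns a dict with "image" (384x512x3 uint8, blue, green, red), "z_map" (384x512 float32, m along the optical axis (not along the pixel's ray), 0 where there is no reading), "fx", "fy", "cx", "cy" (pixels), "cam_to_world" (4x4, takes a point from camera to world coordinates); the wrist camera has in their place "T_tool_cam" (4x4, takes a point from camera to tool coordinates, whose origin is the TCP and whose axes are the flange's). Camera axes: x right, y down, z forward; pixel columns grow to the right and rows downward; lengths in m; the calibration is good to about 2 mm. A picture is of the moment at which its call begins: read the wrist's pose just before it.
- job.close_job(): hands the job in; it is judged then, once.
The state is a dict: "time": time; "joints": joint angles; "joint_velocities": joint speeds; "effort": joint torques, N m; "position": TCP position; "orientation": TCP orientation; "ft_force": force on the tool from outside, world axes, zero at the start; "torque": the same for the moment, N m; "finger_gap": finger opening in m; "finger_force": force on a finger pad.
Only numpy, scipy, OpenCV 4.12 (cv2) and the standard library are available. Lean on these libraries where they do the work, as an engineer would, in place of code of your own. Each camera call takes 0.05 s, during which the arm holds its last target. There are 200 camera calls.

## Working session

There is one attempt and no reset: what is moved stays moved. The work goes in short steps, Python scripts to look and compute and a tool call to move; the robot and the scene stay as the last step left them, time stands still between calls to the robot, and variables do not carry over. Pictures are saved under pics/ and viewed, at most 10 in all, crops included, and the job is handed in when it is done.

Besides the shell and the picture viewer there is one more tool, called as a command line: name --argument value ..., lists and objects as JSON in quotes. send_rows: Moves the arm, as the interface text tells. Shift numbers are shares of 2.5 cm and turn numbers shares of 0.12 rad, none past 1 either way. Its arguments: {"type":"object","properties":{"translation":{"type":"array"},"angular":{"type":"array"},"claw":{"type":"number"}},"required":["translation","angular"]}

```bash
mkdir -p pics; ls
cat > h.py <<'E'
import numpy as np, cv2
from scipy.spatial.transform import Rotation as R
from station import env, eyes, job
def snap(name,tag):
    s=env.sense(); d=eyes.get_image(name)
    if name=='wrist':
        T=np.eye(4);T[:3,:3]=R.from_rotvec(s['orientation']).as_matrix();T[:3,3]=s['position']
        d['cam_to_world']=T@d['T_tool_cam']
    cv2.imwrite(f'pics/{tag}.png',d['image']); np.savez(f'{tag}.npz',**d); return d
def cloud(d):
    z=d['z_map'];v,u=np.indices(z.shape)
    P=np.stack([(u-d['cx'])/d['fx']*z,(v-d['cy'])/d['fy']*z,z],-1)
    T=d['cam_to_world'];W=P@T[:3,:3].T+T[:3,3];W[z<=0]=np.nan;return W
E
python3 - <<'E'
from h import *
print(env.sense())
a=snap('scene','s1');b=snap('side','d1');c=snap('wrist','w1')
for d in(a,b,c):print(d['fx'],d['cam_to_world'].round(3).tolist())
print(c['T_tool_cam'].round(3).tolist())
i=np.vstack([np.hstack([a['image'],b['image']])]);cv2.imwrite('pics/sd.png',cv2.resize(i,(800,300),interpolation=cv2.INTER_AREA))
E
```

```text
pics
{'time': 0.0, 'joints': array([ 1.14299042e+00,  3.42711552e-01,  1.52504523e+00,  1.07828832e-05,
        1.27538299e+00, -1.45989611e-01]), 'joint_velocities': array([ 0.00093957, -0.00132021, -0.00016867, -0.00092131,  0.00155168,
       -0.00053414]), 'effort': array([-1.22753572e-04, -4.33664989e+01, -2.46002823e+01, -2.39008114e-04,
        7.94695836e-03,  2.34061594e-05]), 'position': array([0.14580187, 0.50392277, 0.23062191]), 'orientation': array([-4.41154459e-01, -3.11001109e+00,  2.32596005e-03]), 'ft_force': array([-0.01220034, -0.27949818, -0.2027125 ]), 'torque': array([ 0.00282554,  0.01767974, -0.05490134]), 'finger_force': 0.0, 'finger_gap': 0.08515372087826624}
373.2458448256681 [[0.427, 0.52, -0.74, 1.246], [0.904, -0.239, 0.354, -0.376], [0.007, -0.82, -0.572, 0.689], [0.0, 0.0, 0.0, 1.0]]
368.41537676633834 [[0.883, -0.272, 0.383, 0.096], [-0.47, -0.491, 0.734, -0.675], [-0.012, -0.828, -0.561, 0.582], [0.0, 0.0, 0.0, 1.0]]
297.64733649796716 [[0.278, 0.911, 0.304, 0.067], [0.961, -0.263, -0.089, 0.528], [-0.002, 0.316, -0.949, 0.373], [0.0, 0.0, 0.0, 1.0]]
[[0.0, -0.949, -0.317, 0.082], [1.0, 0.0, -0.0, 0.001], [0.0, -0.317, 0.949, -0.142], [0.0, 0.0, 0.0, 1.0]]
```

View pics/s1.png

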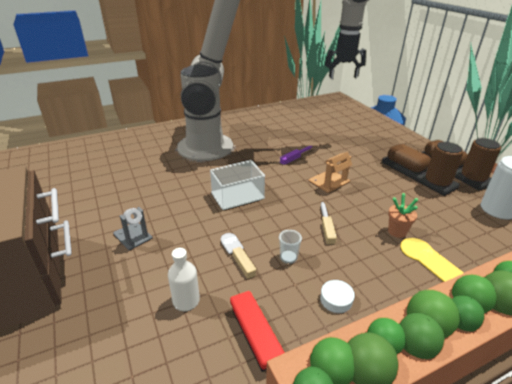

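View pics/d1.png

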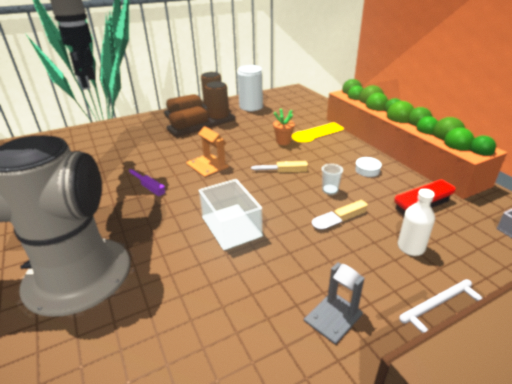

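The scene view shows two pick-shaped tools. The purple one at (296,155) is the look-alike. The pale-handled one at (328,222), with a thin steel rod, fits the pick. The scraper with its flat round blade is at (238,255). The eyelet is at (133,225), the slot block at (332,172), the acrylic box at (238,185) and the jar at (289,246). The side view agrees: pick (280,168), scraper (340,215), eyelet (340,300), block (210,150). Next I'll measure these and confirm with a crop.

```bash
cat > m.py <<'E'
from h import *
def load(t): return dict(np.load(t+'.npz'))
boxes={'s1':dict(pick=(312,198,342,248),scr=(216,230,260,280),eye=(110,203,156,250),slot=(305,148,355,195),jar=(274,226,306,266),pot=(384,190,420,240),bottle=(165,245,203,312),box=(205,160,270,210)),
'd1':dict(pick=(245,155,312,178),scr=(308,198,372,234),eye=(302,260,366,342),slot=(184,124,230,178),jar=(318,160,346,196),pot=(270,105,298,148),bottle=(396,186,436,258),box=(195,178,268,248))}
for t in boxes:
    d=load(t);W=cloud(d);hsv=cv2.cvtColor(d['image'],cv2.COLOR_BGR2HSV)
    for n,(x0,y0,x1,y1) in boxes[t].items():
        P=W[y0:y1,x0:x1].reshape(-1,3);P=P[np.isfinite(P[:,0])];P=P[P[:,2]>0.006]
        if len(P)<5: print(t,n,'few');continue
        c=np.median(P,0);xy=P[:,:2]-P[:,:2].mean(0)
        u,s,vt=np.linalg.svd(xy,full_matrices=False);pr=xy@vt.T
        print(t,n,len(P),'mean',P.mean(0).round(3),'z',np.percentile(P[:,2],[5,50,95,99]).round(3),'ax',np.degrees(np.arctan2(vt[0,1],vt[0,0])).round(1),'mid',(P[:,:2].mean(0)+(np.percentile(pr,1,axis=0)+np.percentile(pr,99,axis=0))/2@vt).round(3),'ext',np.ptp(pr,axis=0).round(3))
a=load('s1')['image'];b=load('d1')['image']
f=lambda im,x0,y0,w,h:cv2.resize(im[y0:y0+h,x0:x0+w],(400,300),interpolation=cv2.INTER_CUBIC)
cv2.imwrite('pics/crop1.png',np.vstack([np.hstack([f(a,260,140,100,75+0),f(a,215,205,130,98)]),np.hstack([f(b,180,115,140,105),f(b,290,250,130,98)])]))
E
python3 m.py
```

```text
s1 pick 320 mean [0.617 0.146 0.021] z [0.009 0.023 0.026 0.027] ax -25.3 mid [0.594 0.158] ext [0.17  0.025]
s1 scr 616 mean [ 0.608 -0.12   0.019] z [0.011 0.017 0.026 0.027] ax 1.0 mid [ 0.604 -0.119] ext [0.161 0.042]
s1 eye 956 mean [ 0.431 -0.345  0.044] z [0.007 0.024 0.103 0.109] ax 22.9 mid [ 0.414 -0.35 ] ext [0.099 0.076]
s1 slot 908 mean [0.427 0.293 0.05 ] z [0.007 0.041 0.109 0.114] ax -47.5 mid [0.407 0.292] ext [0.246 0.194]
s1 jar 602 mean [ 0.664 -0.004  0.048] z [0.012 0.051 0.071 0.072] ax -33.1 mid [ 0.66  -0.002] ext [0.057 0.054]
s1 pot 862 mean [0.709 0.314 0.063] z [0.012 0.068 0.106 0.11 ] ax 34.0 mid [0.705 0.322] ext [0.093 0.073]
s1 bottle 1406 mean [ 0.698 -0.283  0.082] z [0.015 0.088 0.151 0.152] ax -99.4 mid [ 0.692 -0.281] ext [0.06  0.046]
s1 box 1936 mean [ 0.36  -0.016  0.052] z [0.013 0.054 0.085 0.087] ax -52.9 mid [ 0.354 -0.014] ext [0.173 0.166]
d1 pick 371 mean [0.599 0.151 0.018] z [0.008 0.018 0.026 0.027] ax 152.8 mid [0.587 0.163] ext [0.168 0.028]
d1 scr 662 mean [ 0.597 -0.12   0.018] z [0.011 0.015 0.025 0.026] ax 179.8 mid [ 0.6   -0.119] ext [0.16  0.042]
d1 eye 2453 mean [ 0.415 -0.349  0.036] z [0.007 0.01  0.103 0.109] ax -172.6 mid [ 0.408 -0.351] ext [0.1   0.081]
d1 slot 1195 mean [0.422 0.335 0.039] z [0.007 0.02  0.108 0.113] ax -98.7 mid [0.434 0.404] ext [0.356 0.164]
d1 jar 511 mean [ 0.653 -0.006  0.047] z [0.012 0.051 0.07  0.072] ax -129.7 mid [ 0.657 -0.001] ext [0.058 0.054]
d1 pot 546 mean [0.694 0.314 0.057] z [0.007 0.064 0.105 0.11 ] ax -168.6 mid [0.714 0.325] ext [0.117 0.071]
d1 bottle 2067 mean [ 0.695 -0.26   0.069] z [0.013 0.058 0.145 0.151] ax -138.4 mid [ 0.745 -0.221] ext [0.247 0.101]
d1 box 2840 mean [ 0.349 -0.021  0.051] z [0.011 0.053 0.085 0.086] ax -96.6 mid [ 0.349 -0.013] ext [0.151 0.115]
```

View pics/crop1.png

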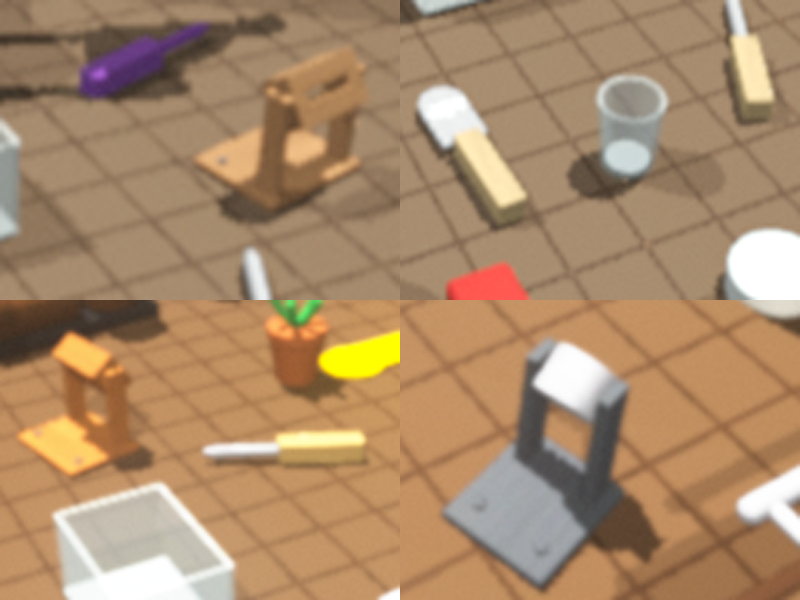

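The crops confirm it: the natural-wood handle with a thin steel rod is the pick, and the purple one is dark and apart by the base. Next I'll fit models to the point clouds, per camera.

```bash
cat > fit.py <<'E'
from h import *
from scipy.optimize import least_squares
def load(t): return dict(np.load(t+'.npz'))
def box(q,lo,hi):
    lo,hi=np.array(lo),np.array(hi);d=np.abs(q-(lo+hi)/2)-(hi-lo)/2
    return np.linalg.norm(np.maximum(d,0),axis=1)+np.minimum(d.max(1),0)
def cyl(q,r,x0,x1):
    d=np.stack([np.hypot(q[:,1],q[:,2])-r,np.abs(q[:,0]-(x0+x1)/2)-(x1-x0)/2],1)
    return np.linalg.norm(np.maximum(d,0),axis=1)+np.minimum(d.max(1),0)
mn=lambda a,b:np.where(np.abs(a)<np.abs(b),a,b)
def sd_pick(q): q=q-[0,0,.012];return mn(box(q,[-.045,-.012,-.012],[.045,.012,.012]),cyl(q,.006,-.125,-.045))
def sd_scr(q):
    q=q-[0,0,.012];b=box(q,[-.095,-.02,-.002],[-.045,.02,.002])
    r=np.hypot(q[:,0]+.095,q[:,1])-.02;d=np.stack([r,np.abs(q[:,2])-.002],1)
    e=np.linalg.norm(np.maximum(d,0),axis=1)+np.minimum(d.max(1),0)
    return mn(box(q,[-.045,-.012,-.012],[.045,.012,.012]),np.minimum(b,e))
def up(q,y0,y1):
    return np.where((np.abs(q[:,1])>y0)&(np.abs(q[:,1])<y1+.004), np.maximum(np.abs(q[:,1])-y1,0),9)
def sd_eye(q):
    rr=np.hypot(q[:,1],q[:,2]); bore=.0085-rr
    c=np.maximum(cyl(q,.02,-.03,0),bore); return mn(c,up(q,.020,.028))
def sd_slot(q): return mn(box(q,[-.03,-.038,-.0225],[0,.038,.0225]),up(q,.038,.046))
def pose(p,kind):
    c,s=np.cos(p[2]),np.sin(p[2]);Z=np.array([[c,-s,0],[s,c,0],[0,0,1]])
    if kind in('eye','slot'): return Z@R.from_euler('y',-35,degrees=True).as_matrix(),np.array([p[0],p[1],.095+p[3]])
    return Z,np.array([p[0],p[1],p[3]])
SD=dict(pick=sd_pick,scr=sd_scr,eye=sd_eye,slot=sd_slot)
ZMIN=dict(pick=.004,scr=.004,eye=.06,slot=.06)
def fit(P,kind,p0,rad=.13):
    p=np.array(p0,float)
    for it in range(3):
        Rm,t=pose(p,kind);m=(P[:,2]>ZMIN[kind])&(P[:,2]<.13)
        q=(P-t)@Rm;tol=[.025,.012,.006][it];m&=(np.abs(SD[kind](q))<tol)&(np.linalg.norm(q,axis=1)<rad)
        Q=P[m]
        def f(p):
            Rm,t=pose(p,kind);return np.minimum(np.abs(SD[kind]((Q-t)@Rm)),.02)
        r=least_squares(f,p,loss='soft_l1',f_scale=.0015,x_scale=[.01,.01,.1,.01]);p=r.x
    return p,m.sum(),np.sqrt(np.mean(f(p)**2))
G=dict(pick=(.627,.142,-.45,0),scr=(.635,-.12,0,0),eye=(.425,-.35,-.2,0),slot=(.43,.30,.3,0))
def run(tags,kinds=G,G=G):
    for k in kinds:
        for t in tags:
            P=cloud(load(t)).reshape(-1,3);P=P[np.isfinite(P[:,0])]
            best=min((fit(P,k,np.array(G[k])+[0,0,dy,0]) for dy in([-.2,0,.2])),key=lambda r:r[2]-r[1]*1e-6)
            print(k,t,(best[0]*[1e3,1e3,57.2958,1e3]).round(1),best[1],'rms mm',(best[2]*1e3).round(2))
E
python3 -c "
from fit import *
run(['s1','d1'])
s=env.sense();print(R.from_rotvec(s['orientation']).as_matrix().round(3))"
```

```text
pick s1 [623.5 145.  -25.2   0.9] 330 rms mm 1.1
pick d1 [622.9 146.8 -25.4   0.7] 384 rms mm 1.51
scr s1 [ 636.1 -117.2    1.9    1.1] 631 rms mm 1.05
scr d1 [ 6.359e+02 -1.154e+02  2.000e+00  6.000e-01] 676 rms mm 0.96
eye s1 [ 4.479e+02 -3.376e+02  1.620e+01  3.000e-01] 352 rms mm 1.1
eye d1 [ 447.5 -334.8   18.     0.6] 696 rms mm 0.76
slot s1 [444.3 305.3  12.4   1. ] 381 rms mm 1.48
slot d1 [444.  307.   12.9   0.8] 351 rms mm 1.1
[[-0.961  0.278 -0.   ]
 [ 0.278  0.961 -0.001]
 [ 0.    -0.001 -1.   ]]
```

send_rows --translation '[[0.96, -0.72, 0], [0.96, -0.72, 0], [0.96, -0.72, 0], [0.96, -0.72, 0], [0.96, -0.72, 0], [0.96, -0.72, 0], [0.96, -0.72, 0], [0.96, -0.72, 0], [0.96, -0.72, 0], [0.96, -0.72, 0]]' --angular '[[0, 0, -0.134], [0, 0, -0.134], [0, 0, -0.134], [0, 0, -0.134], [0, 0, -0.134], [0, 0, -0.134], [0, 0, -0.134], [0, 0, -0.134], [0, 0, -0.134], [0, 0, -0.134]]' --claw 1

```text
time: 1.15
position: [0.3867, 0.3234, 0.2311]
orientation: [-0.691, -3.064, 0.0]
ft_force: [0.2, 0.2, -0.2]
finger_gap: 0.0852
finger_force: 0.0
```

send_rows --translation '[[0.96, -0.72, 0], [0.96, -0.72, 0], [0.96, -0.72, 0], [0.96, -0.72, 0], [0.96, -0.72, 0], [0.96, -0.72, 0], [0.96, -0.72, -0.6], [0.96, -0.72, -0.8], [0.96, -0.72, -0.8], [0.6, -0.72, -0.8]]' --angular '[[0, 0, 0], [0, 0, 0], [0, 0, 0], [0, 0, 0], [0, 0, 0], [0, 0, 0], [0, 0, 0], [0, 0, 0], [0, 0, 0], [0, 0, 0]]'

```text
time: 2.15
position: [0.6182, 0.1433, 0.155]
orientation: [-0.69, -3.065, -0.0]
ft_force: [-0.6, 0.9, 0.6]
finger_gap: 0.0851
finger_force: 0.0
```

send_rows --translation '[[0, 0, 0], [0, 0, 0], [0, 0, 0]]' --angular '[[0, 0, 0], [0, 0, 0], [0, 0, 0]]'

```text
time: 2.45
position: [0.6168, 0.1451, 0.1572]
orientation: [0.688, 3.064, 0.001]
ft_force: [0.8, 0.6, 0.3]
finger_gap: 0.0852
finger_force: 0.0
```

```bash
python3 -c "
from fit import *
s=env.sense();print(s['time'],s['position'].round(4),R.from_rotvec(s['orientation']).as_matrix().round(3).tolist(),s['joints'].round(2))
snap('wrist','w2');run(['w2'],['pick'])"
```

```text
2.45 [0.6168 0.1451 0.1572] [[-0.904, 0.428, 0.001], [0.428, 0.904, 0.0], [-0.001, 0.001, -1.0]] [ 0.11  0.6   1.31  0.    1.23 -1.02]
pick w2 [ 6.244e+02  1.468e+02 -2.520e+01 -6.000e-01] 3356 rms mm 0.67
```

send_rows --translation '[[0.45, 0, -0.8], [0, 0, -0.9], [0, 0, -0.9], [0, 0, -0.9], [0, 0, -0.9], [0, 0, -0.9], [0, 0, -0.5], [0, 0, -0.28], [0, 0, 0], [0, 0, 0]]' --angular '[[0, 0, 0], [0, 0, 0], [0, 0, 0], [0, 0, 0], [0, 0, 0], [0, 0, 0], [0, 0, 0], [0, 0, 0], [0, 0, 0], [0, 0, 0]]'

```text
time: 3.5
position: [0.6289, 0.1446, 0.0055]
orientation: [0.689, 3.063, 0.001]
ft_force: [0.5, 0.2, -0.4]
finger_gap: 0.0856
finger_force: 0.0
```

send_rows --translation '[[0, 0, 0], [0, 0, 0], [0, 0, 0], [0, 0, 0], [0, 0, 0], [0, 0, 0], [0, 0, 0], [0, 0, 0], [0, 0, 0], [0, 0, 0]]' --angular '[[0, 0, 0], [0, 0, 0], [0, 0, 0], [0, 0, 0], [0, 0, 0], [0, 0, 0], [0, 0, 0], [0, 0, 0], [0, 0, 0], [0, 0, 0]]' --claw 0

```text
time: 4.5
position: [0.6286, 0.1443, 0.0048]
orientation: [0.689, 3.064, 0.001]
ft_force: [0.1, 0.2, 4.4]
finger_gap: 0.0226
finger_force: 60.0
```

send_rows --translation '[[0, 0, 0.5], [0, 0, 1], [0, 0, 1], [0, 0, 1], [0, 0, 1], [0, 0, 1], [0, 0, 1], [0, 0, 1], [0, 0, 0.5], [0, 0, 0]]' --angular '[[0, 0, 0], [0, 0, 0], [0, 0, 0], [0, 0, 0], [0, 0, 0], [0, 0, 0], [0, 0, 0], [0, 0, 0], [0, 0, 0], [0, 0, 0]]'

```text
time: 5.5
position: [0.6289, 0.1444, 0.2063]
orientation: [0.689, 3.062, 0.002]
ft_force: [1.0, 0.4, -1.3]
finger_gap: 0.023
finger_force: 59.2
```

send_rows --translation '[[-0.11, -0.9, 0], [-0.11, -0.9, 0], [-0.11, -0.9, 0], [-0.11, -0.9, 0], [-0.11, -0.9, 0], [-0.11, -0.9, 0], [-0.11, -0.9, 0], [-0.11, -0.9, 0], [-0.11, -0.9, 0], [-0.11, -0.9, 0]]' --angular '[[0, 0, 0.614], [0, 0, 0.614], [0, 0, 0.614], [0, 0, 0.614], [0, 0, 0.614], [0, 0, 0.614], [0, 0, 0.614], [0, 0, 0.614], [0, 0, 0.614], [0, 0, 0.614]]'

```text
time: 6.5
position: [0.5997, -0.0814, 0.2023]
orientation: [0.465, -3.104, -0.002]
ft_force: [0.5, 0.2, -1.5]
finger_gap: 0.0229
finger_force: 59.2
```

send_rows --translation '[[-0.11, -0.87, 0], [-0.11, -0.87, 0], [-0.11, -0.87, 0], [-0.11, -0.87, 0], [-0.11, -0.87, 0], [-0.11, -0.87, 0], [-0.11, -0.87, 0], [-0.11, -0.87, 0], [-0.11, -0.87, 0], [-0.11, -0.87, 0]]' --angular '[[0.149, -0.487, 0], [0.149, -0.487, 0], [0.149, -0.487, 0], [0.149, -0.487, 0], [0.149, -0.487, 0], [0.149, -0.487, 0], [0.149, -0.487, 0], [0.149, -0.487, 0], [0.149, -0.487, 0], [0.149, -0.487, 0]]'

```text
time: 7.5
position: [0.5734, -0.2982, 0.2037]
orientation: [-0.363, 2.512, 0.124]
ft_force: [0.7, 0.3, -0.8]
finger_gap: 0.0229
finger_force: 59.3
```

send_rows --translation '[[0, 0, 0], [0, 0, 0], [0, 0, 0]]' --angular '[[0, 0, 0], [0, 0, 0], [0, 0, 0]]'

```text
time: 7.8
position: [0.5745, -0.2969, 0.2049]
orientation: [-0.372, 2.512, 0.121]
ft_force: [0.5, 0.1, -0.4]
finger_gap: 0.0232
finger_force: 59.3
```

```bash
cat >> fit.py <<'E'
def fit6(P,kind,v0,lim=.008):
    """tool in hand: v=(x,y,z of tool origin, rotvec); points near model only"""
    v=np.array(v0,float);C0=lambda v:(P-v[:3])@R.from_rotvec(v[3:]).as_matrix()
    for tol in(lim,.006,.004):
        q=C0(v);m=(np.abs(SD[kind](q))<tol)&(q[:,0]<-.047)   # rod/blade only
        Q=P[m]
        if m.sum()<15: return v,m.sum(),9
        f=lambda v:np.r_[np.minimum(np.abs(SD[kind]((Q-v[:3])@R.from_rotvec(v[3:]).as_matrix())),.02),(v[:3]-v0[:3])*.3,(v[3:]-v0[3:])*.03]
        v=least_squares(f,v,loss='soft_l1',f_scale=.001,x_scale=[.01]*3+[.1]*3).x
    return v,m.sum(),np.sqrt(np.mean(f(v)[:-6]**2))
def hand0(off,axz):
    """nominal: tool origin (middle of handle underside) from TCP: off along tool x, handle axis axz behind TCP"""
    s=env.sense();M=R.from_rotvec(s['orientation']).as_matrix()
    Rt=M@np.diag([-1.,1,-1]);o=s['position']+M@[off,0,-axz]+Rt@[0,0,-.012]
    return np.r_[o,R.from_matrix(Rt).as_rotvec()],M,s
def inhand(tags,kind,off,axz,L):
    v0,M,s=hand0(off,axz)
    print(s['time'],s['position'].round(4),'a',(-M[:,0]).round(4),'gap',s['finger_gap'])
    def pts(v):
        Rt=R.from_rotvec(v[3:]).as_matrix();sh=v[:3]+Rt@[-.045,0,.012];return sh,sh-Rt[:,0]*L,Rt
    print('nominal sh,tip',(pts(v0)[0]*1e3).round(1),(pts(v0)[1]*1e3).round(1))
    for t in tags:
        P=cloud(load(t)).reshape(-1,3);P=P[np.isfinite(P[:,0])]
        v,n,r=fit6(P,kind,v0);sh,tip,Rt=pts(v)
        print(t,'sh',(sh*1e3).round(1),'tip',(tip*1e3).round(1),'a',Rt[:,0].round(4),'zax',Rt[:,2].round(3),n,np.round(r*1e3,2))
E
python3 -c "
from fit import *
snap('scene','s3');snap('side','d3');snap('wrist','w3')
inhand(['s3','d3','w3'],'pick',.004,.007,.08)
G['eye']=(.448,-.336,.3,0);run(['s3','d3','w3'],['eye'])
a,b,c=[load(t)['image'] for t in('s3','d3','w3')]
f=lambda im,x0,y0,w,h:cv2.resize(im[y0:y0+h,x0:x0+w],(400,300),interpolation=cv2.INTER_CUBIC)
cv2.imwrite('pics/v3.png',np.vstack([np.hstack([f(a,80,130,180,135),f(b,260,180,180,135)]),np.hstack([f(c,0,0,512,384),f(a,0,0,512,384)])]))"
```

```text
7.95 [ 0.5749 -0.2967  0.2057] a [0.7858 0.2376 0.571 ] gap 0.022841005506248152
nominal sh,tip [ 532.6 -309.5  183.5] [ 469.7 -328.6  137.8]
s3 sh [ 531.9 -310.5  184.8] tip [ 469.1 -329.1  139. ] a [0.7856 0.2321 0.5736] zax [-0.548 -0.17   0.819] 28 0.3
d3 sh [ 532.5 -308.4  184.7] tip [ 469.7 -327.1  138.8] a [0.7846 0.2332 0.5745] zax [-0.549 -0.168  0.818] 298 0.92
w3 sh [ 532.5 -308.5  183.3] tip [ 469.7 -327.7  137.6] a [0.7855 0.2399 0.5705] zax [-0.546 -0.167  0.821] 4536 0.53
eye s3 [ 447.5 -336.6   18.4    0.7] 346 rms mm 1.06
eye d3 [ 447.2 -334.4   20.5    0.6] 703 rms mm 0.69
eye w3 [ 448.  -336.     5.7    0. ] 0 rms mm nan
  return _methods._mean(a, axis=axis, dtype=dtype,
  ret = ret.dtype.type(ret / rcount)
```

View pics/v3.png

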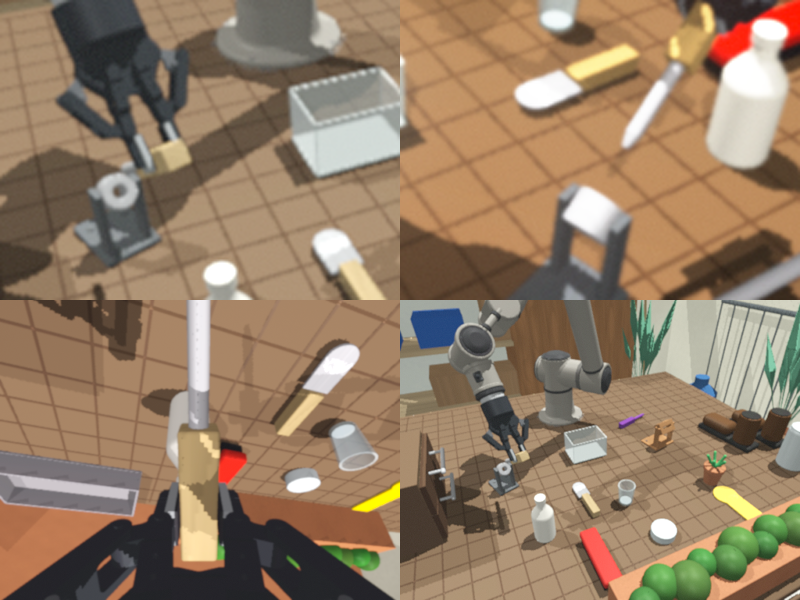

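The pick sits straight in the fingers. The rod tip is at about (290,148) in the side crop, and the eyelet bore is open below it at (122,190) in the scene crop. Both cameras, relative to the held rod, put the mouth at (447.7, -336.0, 94.6) with yaw about 18°. I'll align on that axis.

send_rows --translation '[[-0.11, -0.01, -0.34], [-0.11, -0.01, -0.34], [-0.11, -0.01, -0.34], [-0.12, -0.01, -0.35], [0, 0, 0], [0, 0, 0], [0, 0, 0], [0, 0, 0]]' --angular '[[0, 0, 0.05], [0, 0, 0.06], [0, 0, 0.05], [0, 0, 0.06], [0, 0, 0], [0, 0, 0], [0, 0, 0], [0, 0, 0]]'

```text
time: 8.75
position: [0.5753, -0.2964, 0.1837]
orientation: [-0.384, 2.537, 0.132]
ft_force: [0.0, 0.5, -1.1]
finger_gap: 0.0228
finger_force: 59.2
```

```bash
python3 -c "
from fit import *
snap('scene','s4');snap('side','d4');snap('wrist','w4')
inhand(['s4','d4','w4'],'pick',.004,.007,.08)
for z in(.05,.03):
  ZMIN['eye']=z;G['eye']=(.448,-.336,.3,0);run(['s4','d4'],['eye'])
" 2>/dev/null
```

```text
8.9 [ 0.5753 -0.2963  0.1836] a [0.7998 0.244  0.5484] gap 0.022399766015206397
nominal sh,tip [ 532.4 -309.5  162.6] [ 468.4 -329.   118.7]
s4 sh [ 532.  -310.1  163.8] tip [ 467.7 -329.9  120.4] a [0.8036 0.2472 0.5414] zax [-0.513 -0.173  0.841] 28 0.3
d4 sh [ 532.  -308.9  164. ] tip [ 468.2 -327.8  119.5] a [0.7972 0.2352 0.556 ] zax [-0.528 -0.176  0.831] 287 1.04
w4 sh [ 532.2 -308.6  162.5] tip [ 468.4 -328.3  118.6] a [0.7985 0.2473 0.5488] zax [-0.521 -0.174  0.836] 4521 0.53
eye s4 [ 447.6 -336.4   18.5    0.8] 338 rms mm 1.01
eye d4 [ 4.471e+02 -3.354e+02  1.860e+01 -1.000e-01] 763 rms mm 0.74
eye s4 [ 447.7 -336.5   18.3    0.8] 401 rms mm 0.91
eye d4 [ 4.470e+02 -3.356e+02  1.920e+01 -1.000e-01] 894 rms mm 0.74
```

```bash
python3 -c "
from h import *
s=env.sense();print(s['joints'].round(3),s['ft_force'].round(1),s['effort'].round(1))"
```

```text
[-0.847  0.47   1.619  0.683  0.928 -3.105] [ 0.3 -1.  -0.7] [  0.  -48.4 -22.9   2.1  -0.    0. ]
```

Joint 6 has reached its limit (-3.105), so this grasp direction can't reach the eyelet pose. I'll set the pick down on free table at about (0.56, -0.225), turn the gripper by a half turn and regrasp.

```bash
cat >> h.py <<'E'
def plan(target,psi,pitch,flip,n=10):
    """delta from measured pose to TCP target (mm); tool axis h at yaw psi, raised pitch (deg)"""
    s=env.sense();M=R.from_rotvec(s['orientation']).as_matrix();p,q=np.radians([psi,pitch])
    a=np.array([np.cos(q)*np.cos(p),np.cos(q)*np.sin(p),np.sin(q)]);z=np.array([np.sin(q)*np.cos(p),np.sin(q)*np.sin(p),-np.cos(q)])
    x=a if flip else -a;T=np.stack([x,np.cross(z,x),z],1)
    w=R.from_matrix(T@M.T).as_rotvec()/.12;d=(np.array(target)/1e3-s['position'])/.025
    print('t',s['time'],'pos',(s['position']*1e3).round(1),'j',s['joints'].round(2),'units d',d.round(2),'w',w.round(3),'f',s['ft_force'].round(1))
E
python3 -c "
from h import *
plan((560,-225,120),0,0,False)"
```

```text
t 8.9 pos [ 575.3 -296.3  183.6] j [-0.85  0.47  1.62  0.68  0.93 -3.1 ] units d [-0.61  2.85 -2.54] w [-0.84   4.783 -2.435] f [ 0.3 -1.  -0.7]
```

send_rows --translation '[[-0.07, 0.35, 0.3], [-0.07, 0.35, 0.2], [-0.07, 0.35, 0], [-0.08, 0.36, 0], [-0.08, 0.36, -0.3], [-0.08, 0.36, -0.7], [-0.08, 0.36, -1], [-0.08, 0.36, -1], [0, 0, 0], [0, 0, 0]]' --angular '[[-0.105, 0.598, -0.304], [-0.105, 0.598, -0.304], [-0.105, 0.598, -0.304], [-0.105, 0.598, -0.304], [-0.105, 0.598, -0.304], [-0.105, 0.598, -0.304], [-0.105, 0.598, -0.304], [-0.105, 0.598, -0.304], [0, 0, 0], [0, 0, 0]]'

```text
time: 9.9
position: [0.5604, -0.2249, 0.121]
orientation: [-0.003, 3.141, 0.002]
ft_force: [0.2, 0.4, -0.6]
finger_gap: 0.0228
finger_force: 59.2
```

```bash
python3 -c "
from h import *
plan((560,-225,6),0,0,False)"
```

```text
t 9.9 pos [ 560.4 -224.9  121. ] j [-0.51  0.58  1.45  0.    1.11 -2.08] units d [-0.01 -0.   -4.6 ] w [-0.008  0.008 -0.017] f [ 0.2  0.4 -0.6]
```

send_rows --translation '[[0, 0, -0.8], [0, 0, -0.9], [0, 0, -0.9], [0, 0, -0.9], [0, 0, -0.6], [0, 0, -0.3], [0, 0, -0.2], [0, 0, 0], [0, 0, 0]]' --angular '[[0, 0, 0], [0, 0, 0], [0, 0, 0], [0, 0, 0], [0, 0, 0], [0, 0, 0], [0, 0, 0], [0, 0, 0], [0, 0, 0]]'

```text
time: 10.8
position: [0.5606, -0.2255, 0.007]
orientation: [-0.0, 3.14, -0.001]
ft_force: [-0.3, -0.1, -0.5]
finger_gap: 0.0227
finger_force: 59.2
```

send_rows --translation '[[0, 0, 0], [0, 0, 0], [0, 0, 0], [0, 0, 0], [0, 0, 0], [0, 0, 0], [0, 0, 0.5], [0, 0, 1], [0, 0, 1], [0, 0, 1]]' --angular '[[0, 0, 0], [0, 0, 0], [0, 0, 0], [0, 0, 0], [0, 0, 0], [0, 0, 0], [0, 0, 0], [0, 0, 0], [0, 0, 0], [0, 0, 0]]' --claw 1

```text
time: 11.8
position: [0.56, -0.225, 0.0953]
orientation: [-0.0, 3.141, 0.0]
ft_force: [-0.7, -0.4, -0.2]
finger_gap: 0.0853
finger_force: 0.0
```

send_rows --translation '[[0, 0, 1], [0, 0, 1], [0, 0, 0.5], [0, 0, 0], [0, 0, 0], [0, 0, 0], [0, 0, 0], [0, 0, 0], [0, 0, 0], [0, 0, 0]]' --angular '[[0, 0, -1], [0, 0, -1], [0, 0, -1], [0, 0, -1], [0, 0, -1], [0, 0, -1], [0, 0, -1], [0, 0, -1], [0, 0, -1], [0, 0, -1]]'

```text
time: 12.8
position: [0.56, -0.225, 0.157]
orientation: [1.78, 2.588, 0.001]
ft_force: [-0.4, -0.1, 0.7]
finger_gap: 0.0853
finger_force: 0.0
```

send_rows --translation '[[0, 0, 0], [0, 0, 0], [0, 0, 0], [0, 0, 0], [0, 0, 0], [0, 0, 0], [0, 0, 0], [0, 0, 0], [0, 0, 0], [0, 0, 0]]' --angular '[[0, 0, -1], [0, 0, -1], [0, 0, -1], [0, 0, -1], [0, 0, -1], [0, 0, -1], [0, 0, -1], [0, 0, -1], [0, 0, -1], [0, 0, -1]]'

```text
time: 13.8
position: [0.56, -0.225, 0.157]
orientation: [2.93, 1.131, 0.001]
ft_force: [0.2, -0.1, -1.1]
finger_gap: 0.0854
finger_force: 0.0
```

send_rows --translation '[[0, 0, 0], [0, 0, 0], [0, 0, 0], [0, 0, 0], [0, 0, 0], [0, 0, 0], [0, 0, 0], [0, 0, 0], [0, 0, 0]]' --angular '[[0, 0, -1], [0, 0, -1], [0, 0, -1], [0, 0, -1], [0, 0, -1], [0, 0, -1], [0, 0, -0.18], [0, 0, 0], [0, 0, 0]]'

```text
time: 14.7
position: [0.56, -0.225, 0.1563]
orientation: [3.141, 0.004, 0.001]
ft_force: [-0.1, -0.6, -0.7]
finger_gap: 0.0854
finger_force: 0.0
```

```bash
python3 -c "
from fit import *
snap('wrist','w5');snap('side','d5');G['pick']=(.5564,-.225,0,0);run(['w5','d5'],['pick'])
plan((560,-225,5),0,0,True)" 2>/dev/null
```

```text
pick w5 [ 555.9 -225.6   -0.    -0.7] 2866 rms mm 0.63
pick d5 [ 5.551e+02 -2.244e+02  1.000e-01  5.000e-01] 696 rms mm 0.96
t 14.8 pos [ 560.  -225.   156.1] j [-0.51  0.55  1.41 -0.    1.19  1.06] units d [ 0.   -0.   -6.04] w [ 0.003  0.003 -0.014] f [ 0.5  0.1 -0.7]
```

send_rows --translation '[[0, 0, -0.8], [0, 0, -0.9], [0, 0, -0.9], [0, 0, -0.9], [0, 0, -0.9], [0, 0, -0.9], [0, 0, -0.5], [0, 0, -0.24], [0, 0, 0], [0, 0, 0]]' --angular '[[0, 0, 0], [0, 0, 0], [0, 0, 0], [0, 0, 0], [0, 0, 0], [0, 0, 0], [0, 0, 0], [0, 0, 0], [0, 0, 0], [0, 0, 0]]'

```text
time: 15.8
position: [0.5606, -0.2253, 0.0059]
orientation: [3.14, 0.001, 0.003]
ft_force: [-1.0, 0.1, 0.4]
finger_gap: 0.0858
finger_force: 0.0
```

send_rows --translation '[[0, 0, 0], [0, 0, 0], [0, 0, 0], [0, 0, 0], [0, 0, 0], [0, 0, 0], [0, 0, 0], [0, 0, 0], [0, 0, 0], [0, 0, 0]]' --angular '[[0, 0, 0], [0, 0, 0], [0, 0, 0], [0, 0, 0], [0, 0, 0], [0, 0, 0], [0, 0, 0], [0, 0, 0], [0, 0, 0], [0, 0, 0]]' --claw 0

```text
time: 16.8
position: [0.5603, -0.2252, 0.0054]
orientation: [3.141, 0.0, 0.002]
ft_force: [-0.7, 0.7, 5.1]
finger_gap: 0.0225
finger_force: 59.7
```

send_rows --translation '[[0, 0, 0.5], [0, 0, 1], [0, 0, 1], [0, 0, 1], [0, 0, 1], [0, 0, 1], [0, 0, 1], [0, 0, 1], [0, 0, 0.5], [0, 0, 0]]' --angular '[[0, 0, 0], [0, 0, 0], [0, 0, 0], [0, 0, 0], [0, 0, 0], [0, 0, 0], [0, 0, 0], [0, 0, 0], [0, 0, 0], [0, 0, 0]]'

```text
time: 17.8
position: [0.5606, -0.2253, 0.2069]
orientation: [3.14, 0.0, 0.005]
ft_force: [0.1, 1.0, -1.7]
finger_gap: 0.0227
finger_force: 58.9
```

```bash
python3 -c "
from fit import *
plan((572,-296,205),18.5,35,True)" 2>/dev/null
```

```text
t 17.8 pos [ 560.6 -225.3  206.9] j [-0.51  0.5   1.34 -0.    1.3   1.06] units d [ 0.46 -2.83 -0.07] w [ 0.834 -5.016  2.61 ] f [ 0.1  1.  -1.7]
```

send_rows --translation '[[0.05, -0.31, 0], [0.05, -0.31, 0], [0.05, -0.31, 0], [0.05, -0.31, 0], [0.05, -0.31, 0], [0.05, -0.32, 0], [0.05, -0.32, 0], [0.05, -0.32, 0], [0.06, -0.32, 0], [0, 0, 0]]' --angular '[[0.093, -0.557, 0.29], [0.093, -0.557, 0.29], [0.093, -0.557, 0.29], [0.093, -0.557, 0.29], [0.093, -0.557, 0.29], [0.093, -0.557, 0.29], [0.093, -0.557, 0.29], [0.093, -0.557, 0.29], [0.093, -0.557, 0.29], [0, 0, 0]]'

```text
time: 18.8
position: [0.5697, -0.2967, 0.202]
orientation: [-2.869, -0.461, -0.895]
ft_force: [-1.0, -0.3, -1.8]
finger_gap: 0.0224
finger_force: 58.9
```

send_rows --translation '[[0, 0, 0], [0, 0, 0]]' --angular '[[0, 0, 0], [0, 0, 0]]'

```text
time: 19.0
position: [0.5716, -0.295, 0.2046]
orientation: [-2.87, -0.468, -0.896]
ft_force: [-0.3, -0.8, -0.7]
finger_gap: 0.0223
finger_force: 58.9
```

```bash
sed -i 's/Rt=M@np.diag(\[-1.,1,-1\])/f=1 if M[0,0]>0 else -1;Rt=M@np.diag([f,-f,-1.]);off=-off*f/' fit.py; sed -i "s/'a',(-M\[:,0\])/'x',M[:,0]/" fit.py
python3 -c "
from fit import *
snap('scene','s6');snap('side','d6');snap('wrist','w6')
inhand(['s6','d6','w6'],'pick',.0043,.007,.08)
G['eye']=(.448,-.336,.3,0);run(['s6','d6','w6'],['eye'])
plan((563.5,-297.7,171.5),18.5,35,True)" 2>/dev/null
```

```text
19.15 [ 0.5719 -0.295   0.2052] x [0.7786 0.2614 0.5705] gap 0.022285642761232762
nominal sh,tip [ 529.8 -309.1  182.8] [ 467.5 -330.   137.2]
s6 sh [ 529.6 -309.7  183.4] tip [ 467.3 -330.9  137.9] a [0.7788 0.2649 0.5686] zax [-0.538 -0.183  0.823] 33 0.47
d6 sh [ 530.4 -308.   184.1] tip [ 468.3 -328.4  138. ] a [0.7761 0.2543 0.5771] zax [-0.547 -0.185  0.817] 293 0.94
w6 sh [ 530.1 -308.7  182. ] tip [ 468.1 -329.4  135.8] a [0.7748 0.2592 0.5766] zax [-0.546 -0.185  0.817] 22 0.41
eye s6 [ 447.9 -336.4   18.5    0.8] 347 rms mm 1.13
eye d6 [ 4.474e+02 -3.350e+02  1.850e+01  4.000e-01] 703 rms mm 0.7
eye w6 [ 448.  -336.     5.7    0. ] 0 rms mm nan
t 19.15 pos [ 571.9 -295.   205.2] j [-0.86  0.44  1.62  0.7   0.96  0.01] units d [-0.34 -0.11 -1.35] w [-0.001 -0.033 -0.017] f [-1.2 -0.2 -0.8]
```

send_rows --translation '[[-0.08, -0.03, -0.33], [-0.08, -0.03, -0.34], [-0.09, -0.03, -0.34], [-0.09, -0.02, -0.34], [0, 0, 0], [0, 0, 0]]' --angular '[[0, -0.01, 0], [0, -0.01, 0], [0, -0.01, 0], [0, 0, -0.01], [0, 0, 0], [0, 0, 0]]'

```text
time: 19.75
position: [0.5629, -0.2986, 0.1709]
orientation: [-2.869, -0.466, -0.904]
ft_force: [-0.3, -0.3, -0.4]
finger_gap: 0.0221
finger_force: 58.9
```

```bash
python3 -c "
from fit import *
snap('scene','s7');snap('side','d7')
inhand(['s7','d7'],'pick',.0043,.007,.08)
run(['s7','d7'],['eye'])
plan((563.5,-297.7,171.5),18.5,35,True)
a,b=[load(t)['image'] for t in('s7','d7')]
f=lambda im,x0,y0,w,h:cv2.resize(im[y0:y0+h,x0:x0+w],(400,300),interpolation=cv2.INTER_CUBIC)
cv2.imwrite('pics/v7.png',np.hstack([f(a,100,180,80,60),f(b,310,230,100,75)]))" 2>/dev/null
```

```text
19.85 [ 0.5632 -0.2987  0.1715] x [0.7767 0.2595 0.5739] gap 0.022847826078548645
nominal sh,tip [ 521.1 -312.8  148.9] [ 458.9 -333.5  103. ]
s7 sh [ 520.7 -313.3  149.6] tip [ 458.9 -334.2  103.3] a [0.7721 0.2612 0.5794] zax [-0.549 -0.184  0.815] 29 0.43
d7 sh [ 521.3 -311.6  149.8] tip [ 459.5 -332.   103.4] a [0.7734 0.2545 0.5806] zax [-0.551 -0.183  0.814] 286 0.95
eye s7 [ 4.493e+02 -3.534e+02 -2.320e+01  2.000e-01] 252 rms mm 2.48
eye d7 [ 447.2 -345.    -2.3   -2.1] 713 rms mm 2.24
t 19.85 pos [ 563.2 -298.7  171.5] j [-0.88  0.47  1.67  0.75  0.9  -0.08] units d [ 0.01  0.04 -0.  ] w [-0.002  0.003  0.003] f [-0.7  0.9 -0.2]
```

View pics/v7.png

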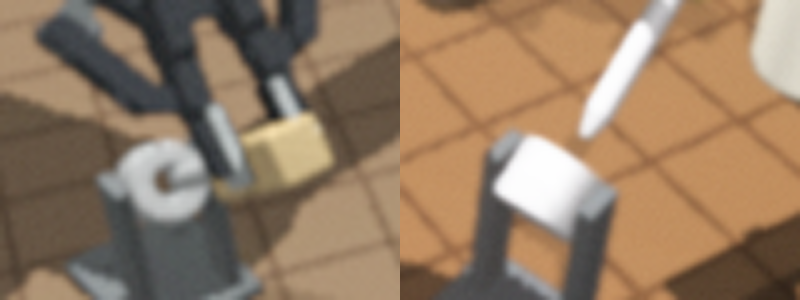

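The scene crop shows the rod tip at (170,183), level with the bore at (165,180). The side crop has it in line at (588,130). It's aligned apart from about 1 mm in y, so I'll correct that and start the insertion.

send_rows --translation '[[0, 0.05, 0.02], [-0.194, -0.065, -0.143], [-0.194, -0.065, -0.143], [-0.194, -0.065, -0.143], [-0.194, -0.065, -0.143], [-0.194, -0.065, -0.143], [0, 0, 0]]' --angular '[[0, 0, 0], [0, 0, 0], [0, 0, 0], [0, 0, 0], [0, 0, 0], [0, 0, 0], [0, 0, 0]]'

```text
time: 20.55
position: [0.5379, -0.3056, 0.1531]
orientation: [-2.869, -0.465, -0.903]
ft_force: [0.6, 0.2, -0.5]
finger_gap: 0.0231
finger_force: 58.9
```

send_rows --translation '[[-0.194, -0.065, -0.143], [-0.194, -0.065, -0.143], [-0.194, -0.065, -0.143], [-0.194, -0.065, -0.143], [-0.194, -0.065, -0.143], [-0.194, -0.065, -0.143], [-0.194, -0.065, -0.143], [0, 0, 0]]' --angular '[[0, 0, 0], [0, 0, 0], [0, 0, 0], [0, 0, 0], [0, 0, 0], [0, 0, 0], [0, 0, 0], [0, 0, 0]]'

```text
time: 21.35
position: [0.5041, -0.3168, 0.1282]
orientation: [-2.869, -0.465, -0.904]
ft_force: [0.7, 0.6, -1.2]
finger_gap: 0.0227
finger_force: 58.9
```

```bash
python3 -c "
from fit import *
o=np.array([447.5,-336,94.8]);off=np.array([41.9,13.9,22.4]);plan(o+off,18.5,35,True)" 2>/dev/null
```

```text
t 21.35 pos [ 504.1 -316.8  128.2] j [-1.    0.49  1.79  0.81  0.87 -0.29] units d [-0.59 -0.21 -0.44] w [-0.012 -0.007  0.007] f [ 0.7  0.6 -1.2]
```

send_rows --translation '[[-0.155, -0.053, -0.115], [-0.155, -0.053, -0.115], [-0.155, -0.053, -0.115], [-0.062, -0.021, -0.046], [0, 0, 0], [0, 0, 0]]' --angular '[[0, 0, 0], [0, 0, 0], [0, 0, 0], [0, 0, 0], [0, 0, 0], [0, 0, 0]]'

```text
time: 21.95
position: [0.4917, -0.3213, 0.1191]
orientation: [-2.869, -0.467, -0.905]
ft_force: [-0.0, -0.2, -0.3]
finger_gap: 0.0229
finger_force: 58.9
```

send_rows --translation '[[-0.031, -0.01, -0.023], [-0.031, -0.01, -0.023], [0, 0, 0]]' --angular '[[0, 0, 0], [0, 0, 0], [0, 0, 0]]'

```text
time: 22.25
position: [0.49, -0.3217, 0.1178]
orientation: [-2.869, -0.467, -0.905]
ft_force: [-0.5, 0.8, -0.7]
finger_gap: 0.0226
finger_force: 58.9
```

send_rows --translation '[[-0.031, -0.01, -0.023], [-0.031, -0.01, -0.023], [0, 0, 0]]' --angular '[[0, 0, 0], [0, 0, 0], [0, 0, 0]]'

```text
time: 22.55
position: [0.4898, -0.3219, 0.1179]
orientation: [-2.868, -0.467, -0.909]
ft_force: [6.9, 2.1, 3.1]
finger_gap: 0.0224
finger_force: 58.8
```

send_rows --translation '[[-0.031, -0.01, -0.023], [0, 0, 0], [0, 0, 0]]' --angular '[[0, 0, 0], [0, 0, 0], [0, 0, 0]]'

```text
time: 22.85
position: [0.4897, -0.3219, 0.1179]
orientation: [-2.867, -0.467, -0.911]
ft_force: [9.4, 4.2, 3.4]
finger_gap: 0.0226
finger_force: 58.8
```

send_rows --translation '[[0, 0, 0], [0, 0, 0], [0, 0, 0], [0, 0, 0], [0, 0, 0], [0, 0, 0], [-0.1, -0.03, 0.16], [-0.2, -0.07, 0.33], [-0.3, -0.1, 0.5], [-0.3, -0.1, 0.5]]' --angular '[[0, 0, 0], [0, 0, 0], [0, 0, 0], [0, 0, 0], [0, 0, 0], [0, 0, 0], [0, 0, 0], [0, 0, 0], [0, 0, 0], [0, 0, 0]]' --claw 1

```text
time: 23.85
position: [0.4646, -0.3303, 0.1547]
orientation: [-2.87, -0.467, -0.905]
ft_force: [0.2, -0.6, 0.1]
finger_gap: 0.0853
finger_force: 0.0
```

send_rows --translation '[[-0.25, -0.1, 0.7], [-0.2, -0.05, 0.8], [0, 0, 0.8], [0, 0, 0.8], [0, 0, 0.5], [0, 0, 0]]' --angular '[[0, 0, 0], [0, 0, 0], [0, 0, 0], [0, 0, 0], [0, 0, 0], [0, 0, 0]]'

```text
time: 24.45
position: [0.454, -0.3346, 0.2458]
orientation: [-2.872, -0.469, -0.908]
ft_force: [-0.9, 0.4, -0.5]
finger_gap: 0.0851
finger_force: 0.0
```

```bash
python3 -c "
from fit import *
snap('scene','s8');snap('side','d8')
for t in('s8','d8'):
  P=cloud(load(t)).reshape(-1,3);P=P[np.isfinite(P[:,0])]
  p=np.radians(18.5);a=np.array([.8192*np.cos(p),.8192*np.sin(p),.5736]);y=np.array([-np.sin(p),np.cos(p),0]);q=(P-[.4475,-.336,.0948])@np.stack([a,y,np.cross(a,y)],1)
  m=(abs(q[:,1])<.016)&(abs(q[:,2])<.017)&(q[:,0]>.02)&(q[:,0]<.13);h=q[m]
  print(t,m.sum(),'far end',np.percentile(h[:,0],[50,95,99])*1e3,'y',np.percentile(h[:,1],[2,98])*1e3,'z',np.percentile(h[:,2],[2,98])*1e3)
G['scr']=(.636,-.116,.03,0);run(['s8','d8'],['scr'])
plan((640,-116,150),2,0,False)
plan((640,-116,150),2,0,True)
b=load('d8')['image'];a=load('s8')['image']
f=lambda im,x0,y0,w,h:cv2.resize(im[y0:y0+h,x0:x0+w],(400,300),interpolation=cv2.INTER_CUBIC)
cv2.imwrite('pics/v8.png',np.hstack([f(a,80,160,120,90),f(b,290,200,140,105)]))" 2>/dev/null
```

```text
s8 182 far end [67.13566641 93.49434053 94.82357115] y [-12.76233583   9.833628  ] z [-16.42639032   6.44470757]
d8 577 far end [54.69180207 88.28702872 91.51878426] y [-10.84940889  11.90778943] z [-14.75904675   6.82741399]
scr s8 [ 636.1 -117.1    1.8    1. ] 630 rms mm 1.03
scr d8 [ 635.9 -115.3    2.1    0.7] 676 rms mm 0.96
t 24.55 pos [ 453.7 -333.6  243.2] j [-1.1   0.31  1.71  0.68  1.13 -0.15] units d [ 7.45  8.71 -3.73] w [-7.134 -1.296 22.769] f [-0.2  0.3  0.3]
t 24.55 pos [ 453.7 -333.6  243.2] j [-1.1   0.31  1.71  0.68  1.13 -0.15] units d [ 7.45  8.71 -3.73] w [-0.912  5.024 -2.321] f [-0.2  0.3  0.3]
```

View pics/v8.png

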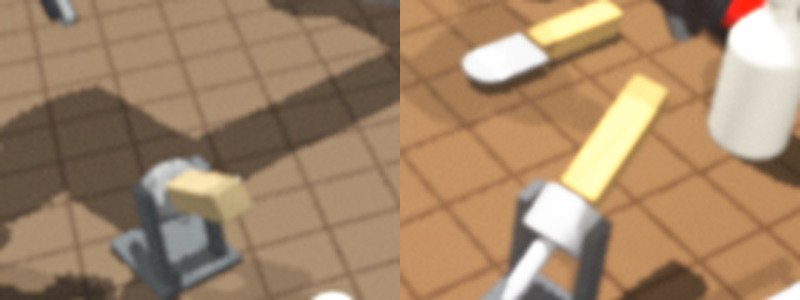

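The pick is home: in the side crop its handle face sits on the ring at (580,190) and the rod comes out behind at (530,265). Now the scraper, with the gripper turned back to the original direction because the slot on the left needs joint 6 that way.

send_rows --translation '[[0.5, 0.6, 0], [0.5, 0.6, 0], [0.5, 0.6, 0], [0.5, 0.6, 0], [0.5, 0.6, 0], [0.5, 0.6, 0], [0.5, 0.6, 0], [0.5, 0.6, 0], [0.5, 0.6, 0], [0.5, 0.6, 0]]' --angular '[[-0.091, 0.502, -0.232], [-0.091, 0.502, -0.232], [-0.091, 0.502, -0.232], [-0.091, 0.502, -0.232], [-0.091, 0.502, -0.232], [-0.091, 0.502, -0.232], [-0.091, 0.502, -0.232], [-0.091, 0.502, -0.232], [-0.091, 0.502, -0.232], [-0.091, 0.502, -0.232]]'

```text
time: 25.55
position: [0.579, -0.1827, 0.242]
orientation: [-3.141, -0.054, 0.006]
ft_force: [0.9, -0.0, -0.2]
finger_gap: 0.0855
finger_force: 0.0
```

send_rows --translation '[[0.24, 0.27, 0], [0.24, 0.27, 0], [0.24, 0.27, 0], [0.24, 0.27, 0], [0.24, 0.27, 0], [0.24, 0.27, 0], [0.24, 0.27, 0], [0.24, 0.27, 0], [0.24, 0.27, 0], [0.24, 0.27, 0]]' --angular '[[0, 0, 1], [0, 0, 1], [0, 0, 1], [0, 0, 1], [0, 0, 1], [0, 0, 1], [0, 0, 1], [0, 0, 1], [0, 0, 1], [0, 0, 1]]'

```text
time: 26.55
position: [0.6387, -0.1158, 0.2415]
orientation: [-2.554, -1.824, 0.002]
ft_force: [0.4, 0.1, -0.5]
finger_gap: 0.0857
finger_force: 0.0
```

send_rows --translation '[[0, 0, 0], [0, 0, 0], [0, 0, 0], [0, 0, 0], [0, 0, 0], [0, 0, 0], [0, 0, 0], [0, 0, 0], [0, 0, 0], [0, 0, 0]]' --angular '[[0, 0, 1], [0, 0, 1], [0, 0, 1], [0, 0, 1], [0, 0, 1], [0, 0, 1], [0, 0, 1], [0, 0, 1], [0, 0, 1], [0, 0, 1]]'

```text
time: 27.55
position: [0.6385, -0.1161, 0.2415]
orientation: [-1.078, -2.947, 0.0]
ft_force: [0.3, -2.0, 0.1]
finger_gap: 0.0856
finger_force: 0.0
```

send_rows --translation '[[0, 0, 0], [0, 0, -0.7], [0, 0, -0.7], [0, 0, -0.7], [0, 0, -0.7], [0, 0, -0.7], [0, 0, 0], [0, 0, 0], [0, 0, 0]]' --angular '[[0, 0, 1], [0, 0, 1], [0, 0, 1], [0, 0, 1], [0, 0, 1], [0, 0, 1], [0, 0, 0.18], [0, 0, 0], [0, 0, 0]]'

```text
time: 28.45
position: [0.6394, -0.1164, 0.1566]
orientation: [-0.051, 3.141, -0.001]
ft_force: [-0.5, 0.7, 0.9]
finger_gap: 0.0854
finger_force: 0.0
```

```bash
python3 -c "
from fit import *
snap('wrist','w9');G['scr']=(.636,-.116,.03,0);run(['w9'],['scr'])
plan((640,-116,5),2,0,False)" 2>/dev/null
```

```text
scr w9 [ 6.367e+02 -1.155e+02  2.000e+00 -6.000e-01] 5585 rms mm 0.7
t 28.5 pos [ 639.5 -116.4  156.8] j [-0.3   0.63  1.25 -0.    1.26 -1.9 ] units d [ 0.02  0.01 -6.07] w [0.006 0.006 0.014] f [0.9 0.2 0.7]
```

send_rows --translation '[[0.05, 0.04, -0.8], [0, 0, -0.9], [0, 0, -0.9], [0, 0, -0.9], [0, 0, -0.9], [0, 0, -0.9], [0, 0, -0.5], [0, 0, -0.27], [0, 0, 0], [0, 0, 0]]' --angular '[[0, 0, 0.014], [0, 0, 0], [0, 0, 0], [0, 0, 0], [0, 0, 0], [0, 0, 0], [0, 0, 0], [0, 0, 0], [0, 0, 0], [0, 0, 0]]'

```text
time: 29.5
position: [0.641, -0.1154, 0.0053]
orientation: [-0.057, 3.14, -0.001]
ft_force: [0.5, 0.4, -0.1]
finger_gap: 0.0855
finger_force: 0.0
```

send_rows --translation '[[0, 0, 0], [0, 0, 0], [0, 0, 0], [0, 0, 0], [0, 0, 0], [0, 0, 0], [0, 0, 0], [0, 0, 0], [0, 0, 0], [0, 0, 0]]' --angular '[[0, 0, 0], [0, 0, 0], [0, 0, 0], [0, 0, 0], [0, 0, 0], [0, 0, 0], [0, 0, 0], [0, 0, 0], [0, 0, 0], [0, 0, 0]]' --claw 0

```text
time: 30.5
position: [0.6407, -0.1153, 0.0047]
orientation: [-0.058, 3.141, -0.001]
ft_force: [-0.1, -0.5, 5.3]
finger_gap: 0.023
finger_force: 60.0
```

send_rows --translation '[[0, 0, 0.5], [0, 0, 1], [0, 0, 1], [0, 0, 1], [0, 0, 1], [0, 0, 1], [0, 0, 1], [0, 0, 1], [0, 0, 1], [0, 0, 0.5]]' --angular '[[0, 0, 0], [0, 0, 0], [0, 0, 0], [0, 0, 0], [0, 0, 0], [0, 0, 0], [0, 0, 0], [0, 0, 0], [0, 0, 0], [0, 0, 0]]'

```text
time: 31.5
position: [0.6406, -0.1153, 0.2317]
orientation: [-0.058, 3.139, -0.002]
ft_force: [1.2, 0.3, -2.0]
finger_gap: 0.0224
finger_force: 59.2
```

```bash
python3 -c "
from fit import *
M=np.array([444.1,306.2,95]);p=np.radians(12.7);a=np.array([.8192*np.cos(p),.8192*np.sin(p),.5736]);n=np.array([.5736*np.cos(p),.5736*np.sin(p),-.8192])
t=M+(49+90)*a+7*n;print(t,a);t[2]+=30;plan(t,12.7,35,False)" 2>/dev/null
```

```text
[559.09991418 332.11634995 168.996     ] [0.7991579  0.18009801 0.5736    ]
t 31.5 pos [ 640.6 -115.3  231.7] j [-0.3   0.58  1.14 -0.    1.42 -1.9 ] units d [-3.26 17.9  -1.31] w [ 0.664 -5.04   1.496] f [ 1.2  0.3 -2. ]
```

send_rows --translation '[[-0.16, 0.9, 0], [-0.16, 0.9, 0], [-0.16, 0.9, 0], [-0.16, 0.9, 0], [-0.16, 0.9, 0], [-0.16, 0.9, 0], [-0.16, 0.9, 0], [-0.16, 0.9, 0], [-0.16, 0.9, 0], [-0.16, 0.9, 0]]' --angular '[[0, 0, 0], [0, 0, 0], [0, 0, 0], [0, 0, 0], [0, 0, 0], [0, 0, 0], [0, 0, 0], [0, 0, 0], [0, 0, 0], [0, 0, 0]]'

```text
time: 32.5
position: [0.5995, 0.1106, 0.2284]
orientation: [0.058, -3.138, 0.001]
ft_force: [-0.1, 0.4, -1.4]
finger_gap: 0.0226
finger_force: 59.3
```

send_rows --translation '[[-0.16, 0.89, 0], [-0.16, 0.89, 0], [-0.16, 0.89, 0], [-0.16, 0.89, 0], [-0.16, 0.89, 0], [-0.16, 0.89, -0.2], [-0.17, 0.89, -0.3], [-0.17, 0.89, -0.3], [-0.17, 0.89, -0.3], [-0.17, 0.89, -0.2]]' --angular '[[0.066, -0.504, 0.15], [0.066, -0.504, 0.15], [0.066, -0.504, 0.15], [0.066, -0.504, 0.15], [0.066, -0.504, 0.15], [0.066, -0.504, 0.15], [0.066, -0.504, 0.15], [0.066, -0.504, 0.15], [0.066, -0.504, 0.15], [0.066, -0.504, 0.15]]'

```text
time: 33.5
position: [0.558, 0.3328, 0.1953]
orientation: [-0.283, 2.52, 0.089]
ft_force: [1.2, -1.3, -0.7]
finger_gap: 0.0228
finger_force: 59.3
```

send_rows --translation '[[0, 0, 0], [0, 0, 0], [0, 0, 0]]' --angular '[[0, 0, 0], [0, 0, 0], [0, 0, 0]]'

```text
time: 33.8
position: [0.5598, 0.3317, 0.197]
orientation: [-0.28, 2.52, 0.088]
ft_force: [0.1, -0.0, -1.6]
finger_gap: 0.0227
finger_force: 59.3
```

```bash
python3 -c "
from fit import *
snap('scene','sa');snap('side','da');snap('wrist','wa')
inhand(['sa','da','wa'],'scr',.004,.007,.07)
G['slot']=(.444,.306,.22,0)
for z in(.06,.04):
  ZMIN['slot']=z;run(['s1','d1','s8','sa','da','wa'],['slot'])
plan((559.1,332.1,199),12.7,35,False)
a,b=[load(t)['image'] for t in('sa','da')]
f=lambda im,x0,y0,w,h:cv2.resize(im[y0:y0+h,x0:x0+w],(400,300),interpolation=cv2.INTER_CUBIC)
cv2.imwrite('pics/va.png',np.hstack([f(a,290,120,100,75),f(b,170,90,120,90)]))" 2>/dev/null
```

```text
33.95 [0.56   0.3315 0.1972] x [-0.8004 -0.1796 -0.5719] gap 0.02260193166711693
nominal sh,tip [516.9 321.8 174.9] [460.9 309.3 134.9]
sa sh [515.6 320.7 177.5] tip [458.1 306.  140.2] a [0.8202 0.2096 0.5323] zax [-0.507 -0.166  0.846] 42 1.07
da sh [513.3 321.2 175. ] tip [457.6 308.8 134.4] a [0.796  0.1763 0.579 ] zax [-0.569 -0.107  0.815] 189 1.1
wa sh [517.5 322.7 175.3] tip [461.5 310.  135.2] a [0.7992 0.1813 0.573 ] zax [-0.559 -0.126  0.82 ] 14808 0.65
slot s1 [444.3 305.3  12.4   1. ] 381 rms mm 1.48
slot d1 [444.  307.   12.9   0.8] 351 rms mm 1.1
slot s8 [444.5 305.8  13.    1.1] 375 rms mm 1.4
slot sa [444.3 305.3  12.8   0.9] 375 rms mm 1.48
slot da [444.1 306.5  13.2   0.7] 351 rms mm 1.08
slot wa [444.  306.    1.1   0. ] 0 rms mm nan
slot s1 [444.4 305.1  12.5   1. ] 432 rms mm 1.4
slot d1 [444.2 306.   12.5   0.7] 424 rms mm 1.09
slot s8 [444.6 305.4  12.9   1.1] 429 rms mm 1.34
slot sa [444.6 304.9  12.7   0.6] 427 rms mm 1.4
slot da [444.2 306.3  13.1   0.7] 422 rms mm 1.01
slot wa [444.  306.    1.1   0. ] 0 rms mm nan
t 33.95 pos [560.  331.5 197.2] j [ 0.49  0.37  1.77 -0.36  0.44 -1.02] units d [-0.04  0.02  0.07] w [ 0.002 -0.017  0.007] f [ 0.1 -0.2 -1.3]
```

View pics/va.png

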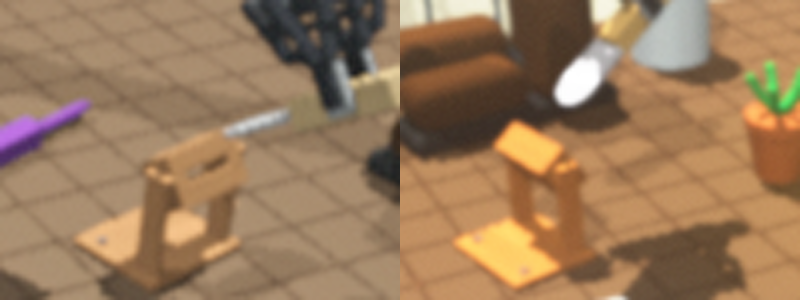

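The scraper is held straight. In the scene crop the blade tip is at (228,130), above the slot at (210,165). I'll move to the pre-insert pose on the slot axis and check again.

send_rows --translation '[[-0.08, -0.01, -0.34], [-0.09, -0.01, -0.34], [-0.09, -0.02, -0.34], [-0.09, -0.02, -0.34], [0, 0, 0], [0, 0, 0]]' --angular '[[0, -0.01, 0], [0, -0.01, 0.01], [0, 0, 0], [0, 0, 0.01], [0, 0, 0], [0, 0, 0]]'

```text
time: 34.55
position: [0.5505, 0.3308, 0.1623]
orientation: [-0.285, 2.518, 0.089]
ft_force: [-0.6, -0.2, -0.5]
finger_gap: 0.0228
finger_force: 59.3
```

```bash
python3 -c "
from fit import *
snap('scene','sb');snap('side','db')
inhand(['sb','db'],'scr',.004,.007,.07)
plan((551.2,330,163.3),12.8,35,False)
# raw profile in slot frame: blade vs block, per camera
Rm,t=pose([.4443,.3057,np.radians(12.8),0],'slot')
for k in('sb','db'):
  P=cloud(load(k)).reshape(-1,3);P=P[np.isfinite(P[:,0])];q=(P-t)@Rm*1e3
  m=(q[:,0]>12)&(q[:,0]<65)&(abs(q[:,1])<25)&(abs(q[:,2])<12)
  b=(q[:,0]>-28)&(q[:,0]<-3)&(abs(q[:,1])<34)&(abs(q[:,2]-22.5)<6)
  print(k,m.sum(),'blade z',np.median(q[m,2]),'xz slope',np.polyfit(q[m,0],q[m,2],1),'y range',np.percentile(q[m,1],[2,98]),'xmin',q[m,0].min(),'block top z (22.5)',np.median(q[b,2]),b.sum())
a,b=[load(t)['image'] for t in('sb','db')]
f=lambda im,x0,y0,w,h:cv2.resize(im[y0:y0+h,x0:x0+w],(400,300),interpolation=cv2.INTER_CUBIC)
cv2.imwrite('pics/vb.png',np.hstack([f(a,310,140,60,45),f(b,180,110,80,60)]))" 2>/dev/null
```

```text
34.65 [0.5508 0.331  0.1631] x [-0.7982 -0.1827 -0.5741] gap 0.02271436522112846
nominal sh,tip [507.8 321.1 140.7] [451.9 308.3 100.5]
sb sh [507.3 320.2 141.9] tip [449.3 305.7 105.5] a [0.8291 0.206  0.5198] zax [-0.489 -0.183  0.853] 44 0.95
db sh [506.2 321.4 142.2] tip [450.6 307.7 101.9] a [0.7943 0.1956 0.5752] zax [-0.562 -0.121  0.818] 197 1.16
t 34.65 pos [550.8 331.  163.1] j [ 0.5   0.4   1.83 -0.47  0.35 -0.91] units d [ 0.02 -0.04  0.01] w [ 0.     0.005 -0.013] f [-0.2  0.3 -0.8]
sb 36 blade z 3.2626225317421285 xz slope [-0.01333433  3.16400998] y range [-22.16361662  17.35609509] xmin 13.059751559071664 block top z (22.5) 23.15970204317454 14
db 155 blade z 3.4781100731766044 xz slope [-2.75832756e-03  3.49766214e+00] y range [-19.30094484  20.05994538] xmin 12.02977441126895 block top z (22.5) 22.791677732764924 116
```

View pics/vb.png

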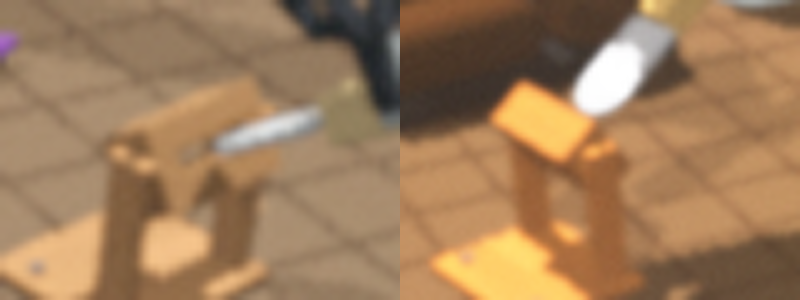

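```bash
cat > kin.py <<'E'
from h import *
from scipy.optimize import least_squares
D=[((.1458,.5039,.2306),[1.143,.3427,1.525,0,1.2754],None,0,0),
((.6168,.1451,.1572),[.11,.6,1.31,0,1.23],None,0,0),((.5604,-.2249,.121),[-.51,.58,1.45,0,1.11],None,0,0),((.5606,-.2253,.2069),[-.51,.5,1.34,0,1.3],None,0,0),((.6406,-.1153,.2317),[-.3,.58,1.14,0,1.42],None,0,0),
((.5719,-.295,.2052),[-.86,.44,1.62,.7,.96],1,18.5,35),((.5041,-.3168,.1282),[-1.,.49,1.79,.81,.87],1,18.5,35),((.4537,-.3336,.2432),[-1.1,.31,1.71,.68,1.13],1,18.5,35),
((.56,.3315,.1972),[.49,.37,1.77,-.36,.44],1,12.8,35),((.5508,.331,.1631),[.5,.4,1.83,-.47,.35],1,12.8,35)]
def zt(psi,q): p,q=np.radians([psi,q]);return np.array([np.sin(q)*np.cos(p),np.sin(q)*np.sin(p),-np.cos(q)])
def fk(k,j):
    h,l1,l2,c,e=k;r=c+l1*np.sin(j[1])+l2*np.sin(j[1]+j[2]);z=h+l1*np.cos(j[1])+l2*np.cos(j[1]+j[2])
    return np.array([r*np.cos(j[0])-e*np.sin(j[0]),r*np.sin(j[0])+e*np.cos(j[0]),z])
res=lambda v:np.concatenate([fk(v[:5],d[1])+v[5]*zt(d[3],d[4])-d[0] for d in D])
s=least_squares(res,[.35,.4,.4,0,.0764,.3]);v=s.x;print(v.round(4),'rms mm',np.sqrt(np.mean(s.fun**2))*1e3)
def j5(p,psi,q):
    wc=np.array(p)-v[5]*zt(psi,q);j=least_squares(lambda j:fk(v[:5],j)-wc,[.5,.4,1.8]).x
    th=j[1]+j[2];f=np.array([np.sin(th)*np.cos(j[0]),np.sin(th)*np.sin(j[0]),np.cos(th)]);return j.round(2),round(float(np.arccos(f@zt(psi,q))),3)
for psi,q in((12.8,35),(9,35),(6,35),(12.8,31),(9,32),(12.8,39)):
    for d in(80,40,0):
        p=np.radians(psi);qq=np.radians(q);a=np.array([np.cos(qq)*np.cos(p),np.cos(qq)*np.sin(p),np.sin(qq)])
        print(psi,q,d,*j5(np.array([.4443,.3057,.095])+(d+49)/1e3*a+.007*zt(psi,q),psi,q))
E
python3 kin.py
```

```text
[ 0.1496  0.5358  0.3787 -0.0306  0.0774  0.3078] rms mm 4.366797869537219
12.8 35 80 [0.49 0.39 1.84] 0.355
12.8 35 40 [0.51 0.37 1.95] 0.285
12.8 35 0 [0.53 0.36 2.05] 0.228
9 35 80 [0.5  0.39 1.83] 0.386
9 35 40 [0.53 0.37 1.94] 0.324
9 35 0 [0.55 0.37 2.04] 0.277
6 35 80 [0.51 0.39 1.83] 0.413
6 35 40 [0.54 0.38 1.93] 0.358
6 35 0 [0.57 0.37 2.03] 0.316
12.8 31 80 [0.48 0.41 1.78] 0.44
12.8 31 40 [0.5  0.39 1.89] 0.365
12.8 31 0 [0.52 0.37 1.99] 0.294
9 32 80 [0.49 0.41 1.79] 0.441
9 32 40 [0.51 0.39 1.9 ] 0.374
9 32 0 [0.54 0.37 2.  ] 0.314
12.8 39 80 [0.5  0.36 1.9 ] 0.281
12.8 39 40 [0.53 0.35 2.  ] 0.227
12.8 39 0 [0.55 0.35 2.1 ] 0.205
```

The blade sits about 0.9 mm high relative to the slot; the crops show its tip at (218,148) with the slot mouth at (195,152). A straight insertion would also take joint 5 below its 0.28 limit in the last 40 mm. I'll enter straight, then ease 3° in pitch and yaw within the slot's play as it goes home.

```bash
cat > wp.py <<'E'
from h import *
M=np.array([444.4,306.3,94.1])
def ax(psi,q): p,q=np.radians([psi,q]);return np.array([np.cos(q)*np.cos(p),np.cos(q)*np.sin(p),np.sin(q)]),np.array([np.sin(q)*np.cos(p),np.sin(q)*np.sin(p),-np.cos(q)])
C=M-15*ax(12.8,35)[0]
def wp(d,psi,q): a,n=ax(psi,q);return C+(64+d)*a+7*n
E
python3 -c "
from wp import *
A=wp(55,12.8,35);B=wp(25,10,32);E=wp(0,10,32)
for t in(A,B,E):print(t.round(1))
print((B-A)/25,(E-B)/25)
plan(A,12.8,35,False);plan(B,10,32,False)"
```

```text
[531.4 326.1 148. ]
[510.4 317.3 126.7]
[489.5 313.6 113.5]
[-0.83956909 -0.34941666 -0.85180215] [-0.83516434 -0.14726201 -0.52991926]
t 34.65 pos [550.8 331.  163.1] j [ 0.5   0.4   1.83 -0.47  0.35 -0.91] units d [-0.78 -0.2  -0.6 ] w [ 0.     0.005 -0.013] f [-0.2  0.3 -0.8]
t 34.65 pos [550.8 331.  163.1] j [ 0.5   0.4   1.83 -0.47  0.35 -0.91] units d [-1.62 -0.55 -1.45] w [-0.086  0.433 -0.42 ] f [-0.2  0.3 -0.8]
```

send_rows --translation '[[0.02, -0.02, -0.03], [-0.16, -0.036, -0.114], [-0.16, -0.036, -0.114], [-0.16, -0.036, -0.114], [-0.16, -0.036, -0.114], [-0.16, -0.036, -0.114], [0, 0, 0], [0, 0, 0]]' --angular '[[0, 0, 0], [0, 0, 0], [0, 0, 0], [0, 0, 0], [0, 0, 0], [0, 0, 0], [0, 0, 0], [0, 0, 0]]'

```text
time: 35.45
position: [0.531, 0.3259, 0.1477]
orientation: [-0.285, 2.517, 0.089]
ft_force: [0.3, 0.5, -0.9]
finger_gap: 0.0227
finger_force: 59.3
```

```bash
python3 -c "
from wp import *
plan(wp(55,12.8,35),12.8,35,False);plan(wp(25,10,32),10,32,False)"
```

```text
t 35.45 pos [531.  325.9 147.7] j [ 0.51  0.4   1.9  -0.57  0.3  -0.79] units d [0.02 0.01 0.01] w [ 0.003 -0.    -0.013] f [ 0.3  0.5 -0.9]
t 35.45 pos [531.  325.9 147.7] j [ 0.51  0.4   1.9  -0.57  0.3  -0.79] units d [-0.82 -0.34 -0.84] w [-0.083  0.428 -0.421] f [ 0.3  0.5 -0.9]
```

```bash
python3 -c "
from wp import *
plan(wp(42,9,31),9,31,False);print((wp(0,9,31)-wp(42,9,31))/25)"
```

```text
t 35.45 pos [531.  325.9 147.7] j [ 0.51  0.4   1.9  -0.57  0.3  -0.79] units d [-0.21 -0.3  -0.54] w [-0.107  0.571 -0.566] f [ 0.3  0.5 -0.9]
[-1.42231177 -0.22527205 -0.86526397]
```

send_rows --translation '[[-0.042, -0.06, -0.108], [-0.042, -0.06, -0.108], [-0.042, -0.06, -0.108], [-0.042, -0.06, -0.108], [-0.042, -0.06, -0.108], [0, 0, 0]]' --angular '[[-0.021, 0.114, -0.113], [-0.021, 0.114, -0.113], [-0.021, 0.114, -0.113], [-0.021, 0.114, -0.113], [-0.021, 0.114, -0.113], [0, 0, 0]]'

```text
time: 36.05
position: [0.5258, 0.3182, 0.1339]
orientation: [-0.203, 2.594, 0.056]
ft_force: [-0.2, -0.6, -1.6]
finger_gap: 0.0231
finger_force: 59.3
```

send_rows --translation '[[-0.17, -0.027, -0.104], [-0.17, -0.027, -0.104], [-0.17, -0.027, -0.104], [-0.17, -0.027, -0.104], [0, 0, 0]]' --angular '[[0, 0, 0], [0, 0, 0], [0, 0, 0], [0, 0, 0], [0, 0, 0]]'

```text
time: 36.55
position: [0.5078, 0.3153, 0.1231]
orientation: [-0.205, 2.595, 0.056]
ft_force: [-0.9, 0.7, -2.2]
finger_gap: 0.0228
finger_force: 59.3
```

```bash
python3 -c "
from wp import *
plan(wp(0,9,31),9,31,False)"
```

```text
t 36.55 pos [507.8 315.3 123.1] j [ 0.52  0.41  1.91 -0.56  0.35 -0.72] units d [-0.7  -0.1  -0.42] w [ 0.005 -0.01  -0.003] f [-0.9  0.7 -2.2]
```

Insertion is free of force, with joint 5 at 0.35. About 20 mm remain.

send_rows --translation '[[-0.17, -0.026, -0.103], [-0.17, -0.026, -0.103], [-0.17, -0.026, -0.103], [-0.07, -0.01, -0.04], [0, 0, 0], [0, 0, 0]]' --angular '[[0, 0, 0], [0, 0, 0], [0, 0, 0], [0, 0, 0], [0, 0, 0], [0, 0, 0]]'

```text
time: 37.15
position: [0.4944, 0.3135, 0.1151]
orientation: [-0.204, 2.593, 0.057]
ft_force: [-0.3, -0.1, -2.5]
finger_gap: 0.0227
finger_force: 59.3
```

send_rows --translation '[[-0.034, -0.005, -0.021], [-0.034, -0.005, -0.021], [0, 0, 0]]' --angular '[[0, 0, 0], [0, 0, 0], [0, 0, 0]]'

```text
time: 37.45
position: [0.4924, 0.313, 0.1139]
orientation: [-0.204, 2.594, 0.057]
ft_force: [0.0, 0.0, -2.0]
finger_gap: 0.0224
finger_force: 59.3
```

send_rows --translation '[[-0.034, -0.005, -0.021], [-0.034, -0.005, -0.021], [0, 0, 0]]' --angular '[[0, 0, 0], [0, 0, 0], [0, 0, 0]]'

```text
time: 37.75
position: [0.4918, 0.3132, 0.1137]
orientation: [-0.204, 2.592, 0.058]
ft_force: [4.3, -1.7, 0.6]
finger_gap: 0.023
finger_force: 59.3
```

```bash
python3 -c "
from wp import *
plan(wp(0,9,31),9,31,False)"
```

```text
t 37.75 pos [491.8 313.2 113.7] j [ 0.54  0.41  1.96 -0.65  0.32 -0.61] units d [-0.06 -0.02 -0.05] w [-0.008  0.016 -0.002] f [ 4.3 -1.7  0.6]
```

send_rows --translation '[[-0.034, -0.005, -0.021], [-0.034, -0.005, -0.021], [0, 0, 0]]' --angular '[[0, 0, 0], [0, 0, 0], [0, 0, 0]]'

```text
time: 38.05
position: [0.4914, 0.3132, 0.1138]
orientation: [-0.204, 2.589, 0.059]
ft_force: [9.3, -1.2, 2.6]
finger_gap: 0.0229
finger_force: 59.4
```

```bash
python3 -c "
from fit import *
snap('scene','sc');snap('side','dc')
for t in('sc','dc'):
  W=cloud(load(t)).reshape(-1,3);P=W[np.isfinite(W[:,0])];Rm,tt=pose([.4443,.3057,np.radians(12.8),0],'slot');q=(P-tt)@Rm*1e3
  m=(abs(q[:,1])<16)&(abs(q[:,2])<17)&(q[:,0]>8)&(q[:,0]<130);h=q[m];print(t,m.sum(),np.percentile(h[:,0],[2,50,97,99]).round(1))
s=env.sense();print(s['ft_force'],s['joints'].round(3))" 2>/dev/null
```

```text
sc 143 [ 9.2 64.1 93.  93.7]
dc 183 [ 9.7 36.2 87.9 89.3]
[ 8.8234716  -1.33125602  4.07674479] [ 0.54   0.409  1.965 -0.665  0.318 -0.599]
```

send_rows --translation '[[0, 0, 0], [0, 0, 0], [0, 0, 0], [0, 0, 0], [0, 0, 0], [0, 0, 0], [-0.05, -0.01, 0.15], [-0.1, -0.02, 0.35], [-0.15, -0.03, 0.5], [-0.15, -0.03, 0.6]]' --angular '[[0, 0, 0], [0, 0, 0], [0, 0, 0], [0, 0, 0], [0, 0, 0], [0, 0, 0], [0, 0, 0], [0, 0, 0], [0, 0, 0], [0, 0, 0]]' --claw 1

```text
time: 39.15
position: [0.4774, 0.3102, 0.152]
orientation: [-0.204, 2.595, 0.056]
ft_force: [1.2, 0.4, -0.3]
finger_gap: 0.0854
finger_force: 0.0
```

send_rows --translation '[[-0.1, 0, 0.8], [0, 0, 0.9], [0, 0, 0.9], [0, 0, 0.9], [0, 0, 0.6], [0, 0, 0], [0, 0, 0]]' --angular '[[0, 0, 0], [0, 0, 0], [0, 0, 0], [0, 0, 0], [0, 0, 0], [0, 0, 0], [0, 0, 0]]'

```text
time: 39.85
position: [0.4751, 0.3103, 0.2541]
orientation: [-0.204, 2.594, 0.057]
ft_force: [0.0, -0.8, 0.1]
finger_gap: 0.0856
finger_force: 0.0
```

```bash
python3 -c "
from fit import *
snap('scene','se');snap('side','de')
for nm,M,psi in(('scr',[.4443,.3057],12.8),('pick',[.4475,-.336],18.5)):
 for t in('se','de'):
  W=cloud(load(t)).reshape(-1,3);P=W[np.isfinite(W[:,0])];Rm,tt=pose([*M,np.radians(psi),0],'slot');q=(P-tt)@Rm*1e3
  m=(abs(q[:,1])<16)&(abs(q[:,2]+4)<20)&(q[:,0]>24)&(q[:,0]<130);h=q[m];print(nm,t,m.sum(),np.percentile(h[:,0],[50,97,99]).round(1),'slope',np.polyfit(h[:,0],h[:,2],1).round(3))
s=env.sense();print(s['time'],s['ft_force'].round(1),s['position'])
a,b=[load(t)['image'] for t in('se','de')]
f=lambda im,x0,y0,w,h:cv2.resize(im[y0:y0+h,x0:x0+w],(400,300),interpolation=cv2.INTER_CUBIC)
cv2.imwrite('pics/ve.png',np.vstack([np.hstack([f(a,300,130,100,75),f(b,170,100,120,90)]),np.hstack([f(a,0,0,512,384),f(b,0,0,512,384)])]))" 2>/dev/null
```

```text
scr se 187 [65.3 93.  93.6] slope [-0.167  1.523]
scr de 216 [56.4 88.8 90. ] slope [-0.139  2.372]
pick se 225 [73.8 93.5 93.8] slope [-0.207  5.222]
pick de 563 [56.9 90.  91.6] slope [-0.167  7.037]
39.95 [0.5 0.3 0.4] [0.47480143 0.31004604 0.25303456]
```

View pics/ve.png

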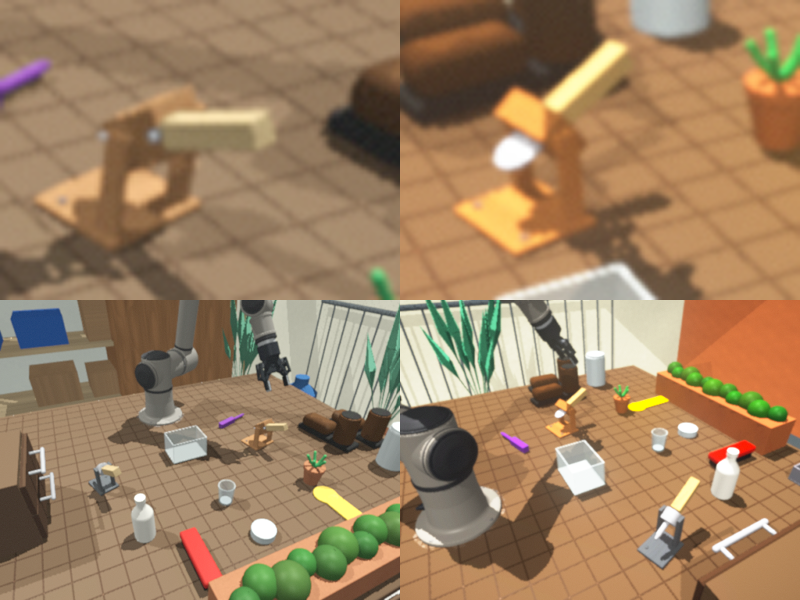

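```bash
python3 -c "
from station import job
print(job.close_job())"
```

```text
the job is handed in; nothing more can be done
None
```

The pick is through the eyelet and the scraper is in the slot block, both pushed until the handle met the holder and then released, and the job is handed in (about 40 s of 72 s). Both handles sag slightly in their holders; the jar, bottle and pot look undisturbed in the last pictures.

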